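Emboss the check mark on an aluminium source tag

ROBOT

A 7-joint arm with a two-finger parallel gripper is mounted at the origin on the work surface. World frame = base frame: x ahead of the robot, y to its left, z up, the work surface at z = 0. Lengths are in mm, angles in rad, forces in N, time in s.
With the tool pointing down it reaches from about 425 to 875 mm from the base axis. Payload 9.9 kg.
Tool frame: the origin (TCP) lies midway between the tips of the shut fingers; the grasp point (between the pads) lies 19 mm behind it; z points along the fingers, x is the direction in which the jaws open and shut, and the axes are right-handed (so a half turn about z gives the same grasp; the last joint's range is limited). The gripper opens to 85 mm and grips with 20 to 120 N. Pads are 22 mm wide; open, the fingers measure 114 mm over their backs; the gripper's body (76 mm by 85 mm) begins 54 mm behind the grasp point. The pads swing forward as they close: fully open they stand 13 mm farther back than shut.
Start: joints at [1.159, 0.576, 0.025, 1.437, -0.015, 1.129, -0.057], TCP at [217.328, -639.06, 231.289] pointing down, gripper open.
Joint ranges: [-2.76, 2.76], [-0.34, 2.15], [-1.52, 1.57], [0.19, 2.46], [-1.09, 4.23], [0.17, 1.99], [-2.82, 2.82]. Speed limits (rad/s): [2.22, 2.22, 3.01, 3.01, 3.14, 3.14, 3.14].

INTERFACE

Orientations are given as a unit quaternion [x, y, z, w].
In Python, from workcell import env gives the robot as it stands.
- The arm moves only by the tool send_rows, never from a script. Its argument "deltas" is a list of rows, each an object with "travel": the shift along the tool's x, y, z in mm, a list of three; "turn": the turn about the tool's z in rad; "grip": the opening, from 0 (shut) to 1 (fully open). In form: [{"travel": [dx, dy, dz], "turn": turn, "grip": grip}, ...]. A call has 1 to 20 rows; each row is the pose to reach, as a shift and turn from the pose commanded when the call began, along the tool's axes at that moment; what a row does not reach only later rows make up. A row lasts 1/8 s, in which the tool goes at most 62.5 mm and 10.7 degrees, less where a joint would pass 70% of its speed; a pose out of reach is approached as far as the arm can. A call with a gripper value outside its range is refused whole. The fingers move at their own pace and stop on an object; "squeeze" is the grip in N (left out, the last holds). Time passes only in rows, so rows that repeat a pose let the fingers close. It gives the time, the measured TCP pose, the force and the opening at its end, in the units of the state.
- env.sense(): the state, without advancing time (a new reading comes with each control period).
- env.read_camera(name): name is "scene" or "top" or "wrist"; returns (picture, depth): 480x640x3 uint8, blue, green, red; 480x640 float32, mm along the optical axis (not along the pixel's ray), 0 where there is no reading.
- env.camera_info(name): a dict with "fx", "fy", "cx", "cy" (pixels), "rvec" (rotation vector, rad) and "tvec" (3), from world to camera coordinates, as OpenCV has them; the wrist camera has in their place "tool_from_camera" (4x4, takes a point from camera to tool coordinates, whose origin is the TCP and whose axes are the tool frame's). Camera axes: x right, y down, z forward; pixel columns grow to the right and rows downward; lengths in mm; the calibration is good to about 2 mm. A picture is of the moment at which its call begins: read the wrist's pose just before it. camera_info takes no time and is no camera call.
- env.job_done(): hands the job in, once; it reports no verdict.
The state is a dict: "t": time; "qpos": joint angles; "joint_vel": joint speeds; "joint_torque": joint torques, N m; "tcp_pos": TCP position; "tool_rot": TCP orientation; "wrist_force": force on the tool from outside, world axes, zero at the start; "wrist_torque": the same for the moment, N m; "gripper_width": finger opening in mm.
Only numpy, scipy, OpenCV 4.12 (cv2) and the standard library are available. Lean on these libraries where they do the work, as an engineer would, in place of code of your own. Each camera call takes 0.05 s, during which the arm holds its last target.

TASK

Take the orange-handled marking punch out of its rack and press its die squarely onto the aluminium tag in the blue marking stand, wholly inside the red frame with the die's long side along the frame's long side, at a steady 12 N or so for a good second, never over 20 N. Lift it straight off without dragging it sideways, then set the punch gently back upright, fully down in its empty rack socket, and let go. Do not touch the stand with the gripper, and leave everything else as it stands.

Things in the scene. Friction and masses are not known exactly. Their poses are not given: they have to be found in the camera images.
- punch: Marking punch, orange square handle, 0.2 to 0.33 kg, 108 mm high, upright. Origin: centre of the die face (its lowest face), z up. From the bottom: steel die 16 (x) x 10 (y) mm, 14 mm tall; round shank 21 mm dia up to 40 mm; collar 38 mm dia from 40 to 46 mm; square handle 24 x 24 mm, faces square to x and y, from 46 to 108 mm, with a 3 mm steel cap.
- die (a point): The centre of the die face of the orange punch (same point and axes as punch). In the rack the punch hangs by its collar on the rack's top face, die face 10 mm above the table, turned at most 0.1 rad from the rack's axes.
- stand: Blue marking stand, fixed, base 120 (x) x 90 (y) x 22 mm; origin under its centre on the table, z up. On its vertical axis a column carries a black nest, 78 (x) x 46 (y) x 7 mm, with a level aluminium tag 66 (x) x 36 (y) mm, its top face 3 mm above the nest. In the tag's middle, on the same axis, is a red frame, 25 (x) x 19 (y) mm inside.
- stand_axis (a point): Point on the stand's vertical axis, 22 mm above the table, below the tag (it does not follow the tag). The column is set to a new height each time and stays there: the tag's top is 52 to 68 mm above the table, to be found by feel. The nest is cushioned: it gives down about 1 mm per 3 N (up to 12 mm) and floats sideways about 1 mm per 2 N.
- nest_x (a joint): Sideways shift of the tag nest along the stand's x (m), 0 at rest; it springs back. Beyond 2.5 mm either way the mark counts as dragged.
- nest_y (a joint): The same along the stand's y.
- rack: White punch rack, fixed, 80 (x) x 170 (y) x 50 mm; origin under its centre on the table, z up. Two round sockets 25 mm dia, 46 mm deep, at 45 mm either side of its centre along y; one holds the orange punch, the other a green one.
- rack_hole0 (a point): Centre of the mouth of one socket, in the rack's top face (50 mm above the table).
- rack_hole1 (a point): Centre of the mouth of the other socket.
- old_punch: Green-handled punch, same shape and size as the orange one; it stays in its socket.
- tube_rack: Green tube rack 80 x 110 x 50 mm with capped tubes up to 97 mm high; origin under its centre.
- pot: Dark steel pot, 56 mm dia, 60 mm high; origin under its centre.
- beaker: Clear beaker, 84 mm dia, 110 mm high; origin under its centre.
- tip_box: Blue pipette-tip box 75 x 110 x 50 mm; origin under its centre.
- tag_stack: Stack of blank aluminium tags 66 x 36 x 12 mm; origin under its centre.
- tweezers: Steel tweezers lying flat, 120 mm long; origin under their centre.

How it is judged:
By the outcome, as a careful person would: the job done as asked, in the order asked, and still so for the second after the job is handed in, with the robot touching nothing.
It also fails if it takes over 59 s, if anything falls off the work surface, if the arm or the gripper's body presses on something with over 40 N, if the wrist force passes 120 N, or if a joint passes its speed limit or range.

## Working session

There is one attempt and no reset: what is moved stays moved. The work goes in short steps, Python scripts to look and compute and a tool call to move; the robot and the scene stay as the last step left them, time stands still between calls to the robot, and variables do not carry over. Pictures are saved under pics/ and viewed, and the job is handed in when it is done.

Besides the shell and the picture viewer there is one more tool, called after "Request:" in YAML: its name, and indented under it one key for each argument. send_rows: Moves the arm, as the interface text tells. Its arguments: {"type":"object","properties":{"deltas":{"type":"array","items":{"type":"object","properties":{"travel":{"type":"array","items":{"type":"number"}},"turn":{"type":"number"},"grip":{"type":"number"}}}},"squeeze":{"type":"number"}},"required":["deltas"]}

```bash
ls; mkdir -p pics; python3 - <<'E'
from workcell import env
import cv2,numpy as np
s=env.sense()
for k,v in s.items(): print(k,np.round(v,3))
for n in ("scene","top","wrist"):
    print(n,env.camera_info(n))
for n in ("scene","top"):
    im,d=env.read_camera(n); cv2.imwrite(f"pics/{n}0.png",im); np.save(f"pics/{n}0.npy",d)
E
```

```text
pics
t 0.0
qpos [ 1.159  0.577  0.025  1.438 -0.015  1.129 -0.057]
joint_vel [0.001 0.001 0.    0.    0.001 0.001 0.002]
joint_torque [-0.0000e+00 -7.6579e+01  2.2500e+00 -2.8596e+01  1.5000e-02  1.3000e-02
 -0.0000e+00]
tcp_pos [ 217.172 -638.626  230.443]
tool_rot [ 0.813 -0.582 -0.001 -0.   ]
wrist_force [ 0.64   0.589 -0.727]
wrist_torque [ 0.034 -0.048 -0.   ]
gripper_width 85.772
scene {'fx': 479.3734839162239, 'fy': 479.3734839162239, 'cx': 321.2016169856961, 'cy': 240.28785579546175, 'rvec': array([ 2.09187345,  0.90481343, -0.46310001]), 'tvec': array([-430.82190368, -202.20211139, 1355.28441685])}
top {'fx': 581.4213226761241, 'fy': 581.4213226761241, 'cx': 321.45265635836887, 'cy': 247.97559485262826, 'rvec': array([ 2.17258564, -2.15204233,  0.13146292]), 'tvec': array([ -13.94246964,  622.99504685, 1424.37669965])}
wrist {'fx': 330.75693592138794, 'fy': 330.75693592138794, 'cx': 319.66453251742996, 'cy': 236.40533181186046, 'tool_from_camera': array([[ 9.99999900e-01,  4.47292672e-04,  2.90748219e-05,
        -4.45992077e-01],
       [-4.36951624e-04,  9.58307095e-01,  2.85739953e-01,
        -7.13891351e+01],
       [ 9.99467789e-05, -2.85739937e-01,  9.58307194e-01,
        -1.43857721e+02],
       [ 0.00000000e+00,  0.00000000e+00,  0.00000000e+00,
         1.00000000e+00]])}
```

View pics/scene0.png

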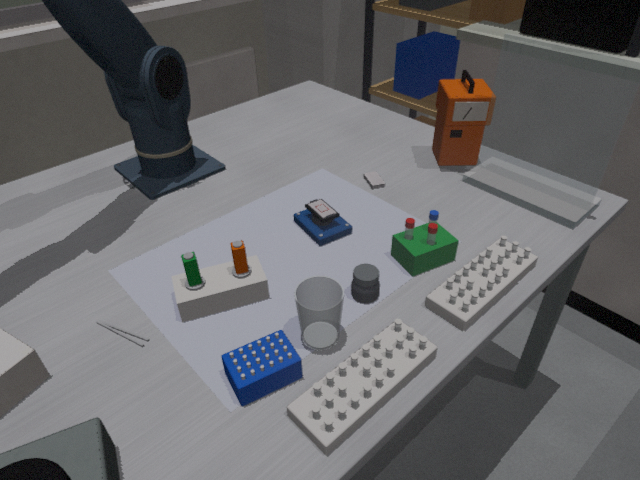

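View pics/top0.png

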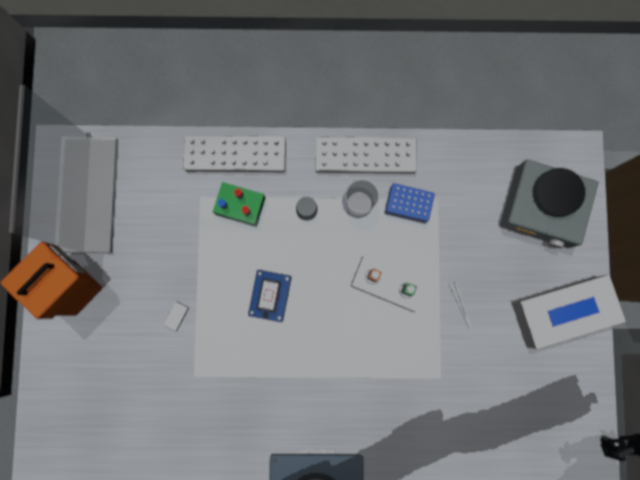

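The scene view shows the orange punch at (240,257), the green one at (193,270) and the blue stand at (322,222). In the top view the orange punch is at (374,274), the green one at (409,289) and the stand at (270,295).

```bash
cat > h.py <<'E'
import cv2,numpy as np
from scipy.spatial.transform import Rotation as R
from workcell import env
def cam(name,s=None):
    c=env.camera_info(name);K=np.array([[c['fx'],0,c['cx']],[0,c['fy'],c['cy']],[0,0,1]])
    if 'rvec' in c:
        Rm=cv2.Rodrigues(c['rvec'])[0]; return K,Rm.T,-Rm.T@c['tvec']
    T=c['tool_from_camera'];Rt=R.from_quat(s['tool_rot']).as_matrix()
    return K,Rt@T[:3,:3],Rt@T[:3,3]+s['tcp_pos']
def ray(C,p,z):
    K,A,o=C; p=np.atleast_2d(p).astype(float)
    d=np.c_[p,np.ones(len(p))]@np.linalg.inv(K).T@A.T
    return o+d*((z-o[2])/d[:,2])[:,None]
def cloud(C,D):
    K,A,o=C; v,u=np.mgrid[:480,:640]
    P=np.dstack([(u-K[0,2])/K[0,0]*D,(v-K[1,2])/K[1,1]*D,D])
    W=P@A.T+o; W[D==0]=np.nan; return W
def look(n,tag):
    s=env.sense(); im,d=env.read_camera(n); C=cam(n,s)
    cv2.imwrite(f"pics/{tag}.png",im); np.savez(f"pics/{tag}.npz",im=im,d=d,K=C[0],A=C[1],o=C[2]); return s,im,d,C
def load(tag):
    f=np.load(f"pics/{tag}.npz"); return f['im'],f['d'],(f['K'],f['A'],f['o'])
E
python3 - <<'E'
from h import *
C=cam("top"); im=cv2.imread("pics/top0.png"); d=np.load("pics/top0.npy"); W=cloud(C,d)
print(C[2])
for n,p,z in [("orange",(374,274),108),("green",(409,289),108),("stand",(269,295),60),("beaker",(359,205),0),("pot",(306,208),60),("tube",(240,203),50),("base",(316,480),0)]:
    print(n,ray(C,p,z)[0].round(1),W[p[1],p[0]].round(1))
hsv=cv2.cvtColor(im,cv2.COLOR_BGR2HSV)
m=cv2.inRange(hsv,(100,120,40),(125,255,255)); m[:,:230]=0;m[:,310:]=0;m[:260]=0;m[340:]=0
cs=max(cv2.findContours(m,0,2)[0],key=cv2.contourArea)
r=cv2.minAreaRect(cs);print(r); b=ray(C,cv2.boxPoints(r),22);print(b.round(1),b.mean(0))
z=W[...,2]; mm=((z>42)&(z<58)).astype(np.uint8); mm[:230]=0;mm[330:]=0;mm[:,:330]=0;mm[:,440:]=0
cs=max(cv2.findContours(mm,0,2)[0],key=cv2.contourArea)
r=cv2.minAreaRect(cs);b=ray(C,cv2.boxPoints(r),50);print(r,b.round(1),b.mean(0))
E
```

```text
[ 451.27876779   -3.5872979  1487.7838581 ]
orange [ 553.6 -133.3  108. ] [ 552.7 -132.2  119.5]
green [ 518.7 -216.3  108. ] [ 518.  -213.9  123.9]
stand [503.2 119.4  60. ] [503.3 119.8  55. ]
beaker [ 740.9 -104.7    0. ] [ 740.2 -104.5    3.5]
pot [720.3  31.5  60. ] [720.1  31.5  61.2]
tube [733.3 197.6  50. ] [732.5 197.1  53.9]Traceback (most recent call last):
  File "<stdin>", line 5, in <module>
IndexError: index 480 is out of bounds for axis 0 with size 480
```

```bash
python3 - <<'E'
from h import *
C=cam("top"); im=cv2.imread("pics/top0.png"); d=np.load("pics/top0.npy"); W=cloud(C,d)
hsv=cv2.cvtColor(im,cv2.COLOR_BGR2HSV)
m=cv2.inRange(hsv,(100,120,40),(125,255,255)); m[:,:230]=0;m[:,310:]=0;m[:260]=0;m[340:]=0
cs=max(cv2.findContours(m,0,2)[0],key=cv2.contourArea)
r=cv2.minAreaRect(cs);print(r); b=ray(C,cv2.boxPoints(r),22);print(b.round(1),b.mean(0))
z=W[...,2]; mm=((z>42)&(z<58)).astype(np.uint8); mm[:230]=0;mm[330:]=0;mm[:,:330]=0;mm[:,440:]=0
cs=max(cv2.findContours(mm,0,2)[0],key=cv2.contourArea)
r=cv2.minAreaRect(cs);b=ray(C,cv2.boxPoints(r),50);print(r,b.round(1),b.mean(0))
o=[];s=env.sense();q=R.from_quat(s['tool_rot']).as_matrix();print(q.round(3))
E
```

```text
((269.2115783691406, 295.4422912597656), (33.14362716674805, 45.10670852661133), 11.309932708740234)
[[455.9 172.9  22. ]
 [567.1 153.2  22. ]
 [551.4  70.9  22. ]
 [440.5  91.3  22. ]] [503.6908268  122.09588796  22.        ]
((389.20355224609375, 282.9468994140625), (69.33189392089844, 32.56243133544922), 22.2490234375) [[ 530.4  -81.8   50. ]
 [ 605.6 -112.2   50. ]
 [ 541.8 -271.1   50. ]
 [ 467.3 -239.9   50. ]] [ 536.24882249 -176.23722845   50.        ]
[[ 0.322 -0.947 -0.001]
 [-0.947 -0.322  0.001]
 [-0.001  0.    -1.   ]]
```

Request:
send_rows:
  deltas:
    - {"travel": [-13,-17,0],"turn": -0.03,"grip": 1}
    - {"travel": [-40,-52,0],"turn": -0.09,"grip": 1}
    - {"travel": [-70,-91,0],"turn": -0.16,"grip": 1}
    - {"travel": [-103,-134,0],"turn": -0.24,"grip": 1}
    - {"travel": [-136,-177,0],"turn": -0.32,"grip": 1}
    - {"travel": [-169,-220,0],"turn": -0.4,"grip": 1}
    - {"travel": [-202,-263,0],"turn": -0.48,"grip": 1}
    - {"travel": [-235,-306,0],"turn": -0.56,"grip": 1}
    - {"travel": [-268,-349,0],"turn": -0.63,"grip": 1}
    - {"travel": [-301,-391,0],"turn": -0.7,"grip": 1}
    - {"travel": [-331,-430,0],"turn": -0.77,"grip": 1}
    - {"travel": [-355,-461,0],"turn": -0.83,"grip": 1}
    - {"travel": [-371,-482,0],"turn": -0.86,"grip": 1}
    - {"travel": [-371,-482,0],"turn": -0.86,"grip": 1}
    - {"travel": [-371,-482,0],"turn": -0.86,"grip": 1}

```text
t: 1.98
tcp_pos: [553.5, -132.6, 231.2]
tool_rot: [0.982, -0.19, -0.0, 0.0]
wrist_force: [-0.6, 0.4, 0.1]
gripper_width: 85.5
```

```bash
python3 - <<'E'
from h import *
s,im,d,C=look("wrist","w1")
print(s['t'],s['tcp_pos'].round(2) if hasattr(s['tcp_pos'],'round') else s['tcp_pos'],s['tool_rot'],s['joint_vel'],s['qpos'],s['wrist_force'])
E
```

```text
1.975 [ 553.49 -132.58  231.17] [ 9.81761693e-01 -1.90115242e-01 -3.30494318e-04  2.52303690e-04] [ 0.0172554  -0.0025521   0.01043983 -0.00217058  0.00193615 -0.00099332
  0.00039525] [ 0.35340437  0.42724872 -0.29579651  1.71623204  0.14274751  1.01989883
 -0.37487684] [-0.58340914  0.38529775  0.145056  ]
```

View pics/w1.png

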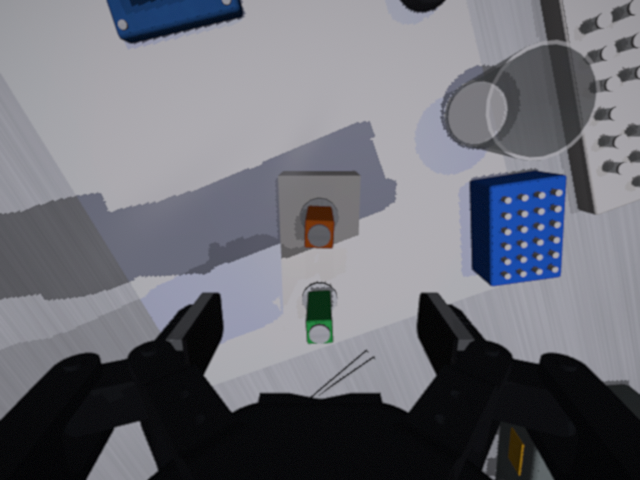

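The wrist view shows the orange cap at (319,235), the green cap at (320,333) and the rack's left and right edges near columns 279 and 359. I'll enlarge it to measure the yaw.

```bash
python3 - <<'E'
from h import *
im,d,C=load("w1")
c=im[160:360,260:380]; cv2.imwrite("pics/w1c.png",cv2.resize(c,None,fx=3,fy=3,interpolation=cv2.INTER_CUBIC))
hsv=cv2.cvtColor(im,cv2.COLOR_BGR2HSV)
m=cv2.inRange(hsv,(0,130,30),(20,255,255));m[:160]=0;m[300:]=0;m[:,:280]=0;m[:,360:]=0
cs=max(cv2.findContours(m,0,2)[0],key=cv2.contourArea);print(cv2.boundingRect(cs),cs[:,0].tolist()[:60])
# side edges
for v in range(206,250,4):
    u=np.where(m[v])[0]; print(v,u.min() if len(u) else None,u.max() if len(u) else None)
for p,z in [((319,235.5),118),((319.5,333),118)]: print(ray(C,p,z))
W=cloud(C,d);z=W[...,2]
mm=((z>46)&(z<54)).astype(np.uint8);mm[:150]=0;mm[380:]=0;mm[:,:240]=0;mm[:,:]*=1
n,l,st,ce=cv2.connectedComponentsWithStats(mm);print([(st[i].tolist()) for i in range(1,n) if st[i,4]>300])
E
```

```text
(305, 206, 29, 42) [[310, 206], [308, 208], [308, 212], [307, 213], [307, 216], [306, 217], [306, 220], [305, 221], [305, 246], [314, 246], [313, 246], [311, 244], [310, 244], [309, 243], [309, 242], [308, 241], [308, 240], [307, 239], [307, 236], [306, 235], [307, 234], [307, 231], [308, 230], [308, 229], [312, 225], [313, 225], [314, 224], [316, 224], [317, 223], [321, 223], [322, 224], [324, 224], [326, 226], [327, 226], [328, 227], [328, 228], [330, 230], [330, 232], [331, 233], [331, 238], [330, 239], [330, 240], [329, 241], [329, 242], [326, 245], [325, 245], [324, 246], [323, 246], [323, 247], [330, 247], [331, 246], [331, 244], [332, 243], [332, 231], [333, 230], [333, 221], [332, 220], [332, 216], [331, 215], [331, 210]]
206 310 311
210 308 331
214 307 331
218 306 332
222 305 333
226 305 333
230 305 333
234 305 332
238 305 332
242 305 332
246 305 331
[[ 550.35155922 -135.34479752  118.        ]]
[[ 517.03958542 -219.28817523  118.        ]]
[[278, 175, 83, 155, 9028], [487, 174, 80, 113, 6561]]
```

View pics/w1c.png

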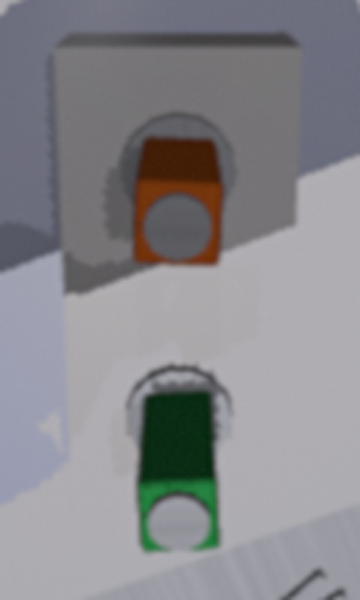

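Request:
send_rows:
  deltas:
    - {"travel": [-1,1,5],"turn": 0.02,"grip": 1}
    - {"travel": [-1.2,2.3,20],"turn": 0.04,"grip": 1}
    - {"travel": [-1.2,2.3,40],"turn": 0.04,"grip": 1}
    - {"travel": [-1.2,2.3,60],"turn": 0.04,"grip": 1}
    - {"travel": [-1.2,2.3,80],"turn": 0.04,"grip": 1}
    - {"travel": [-1.2,2.3,95],"turn": 0.04,"grip": 1}
    - {"travel": [-1.2,2.3,100],"turn": 0.04,"grip": 1}
    - {"travel": [-1.2,2.3,100],"turn": 0.04,"grip": 1}

```text
t: 3.02
tcp_pos: [552.2, -134.4, 131.1]
tool_rot: [0.978, -0.21, -0.0, -0.0]
wrist_force: [0.5, 0.5, 0.5]
gripper_width: 85.3
```

```bash
python3 - <<'E'
from h import *
s,im,d,C=look("wrist","w2")
print(s['t'],s['tcp_pos'],s['tool_rot'],s['wrist_force'])
hsv=cv2.cvtColor(im,cv2.COLOR_BGR2HSV)
m=cv2.inRange(hsv,(0,130,30),(20,255,255))
cs=max(cv2.findContours(m,0,2)[0],key=cv2.contourArea);x,y,w,h=cv2.boundingRect(cs);print(x,y,w,h)
c=im[y-30:y+h+30,x-40:x+w+40]; print(x-40,y-30);cv2.imwrite("pics/w2c.png",cv2.resize(c,None,fx=4,fy=4,interpolation=cv2.INTER_CUBIC))
E
```

```text
3.025 [ 552.18925657 -134.3665223   131.14090607] [ 9.77688080e-01 -2.10061874e-01 -1.62111197e-04 -9.24154151e-06] [0.54988397 0.49665635 0.54958034]
297 233 45 71
257 203
```

View pics/w2c.png

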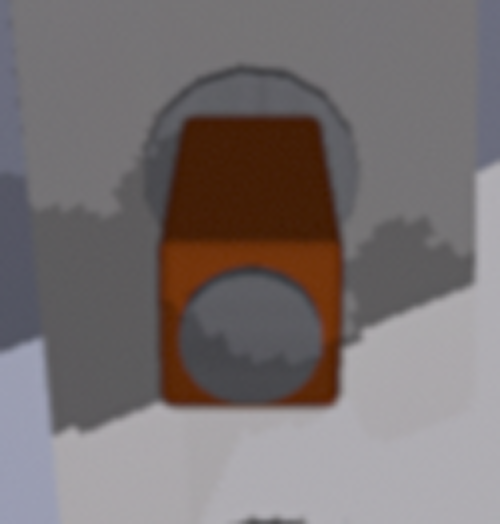

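View pics/w2.png

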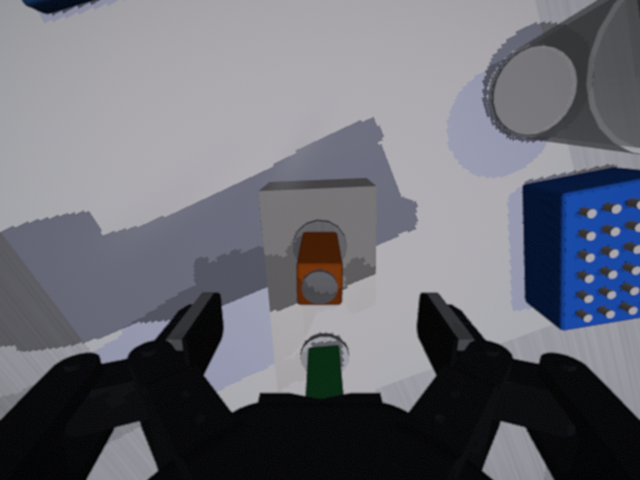

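The cap is centred at (319.8,286.8) and its edges are square to the image, so the yaw is aligned.

```bash
python3 - <<'E'
from h import *
im,d,C=load("w2"); s=env.sense()
p=ray(C,(319.75,286.75),118)[0]; print(p, R.from_quat(s['tool_rot']).as_matrix().T@(p-s['tcp_pos']))
C0=cam("top"); t=cv2.imread("pics/top0.png"); cv2.imwrite("pics/top0c.png",cv2.resize(t[255:310,350:425],None,fx=8,fy=8,interpolation=cv2.INTER_CUBIC))
t=cv2.imread("pics/scene0.png"); cv2.imwrite("pics/scene0c.png",cv2.resize(t[230:320,165:275],None,fx=6,fy=6,interpolation=cv2.INTER_CUBIC))
E
```

```text
[ 550.33394973 -135.65444074  118.        ] [-1.43658458  2.05592704 13.58316879]
```

View pics/top0c.png

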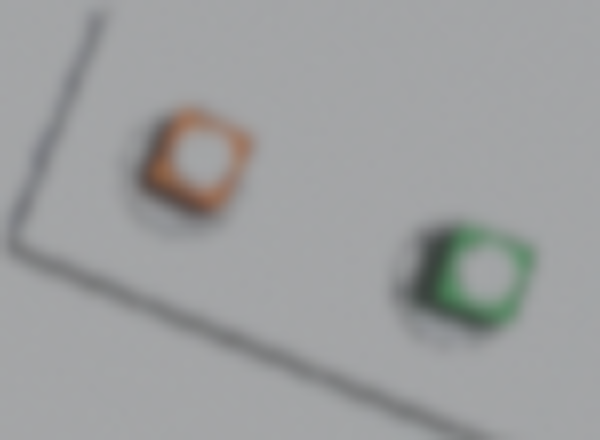

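View pics/scene0c.png

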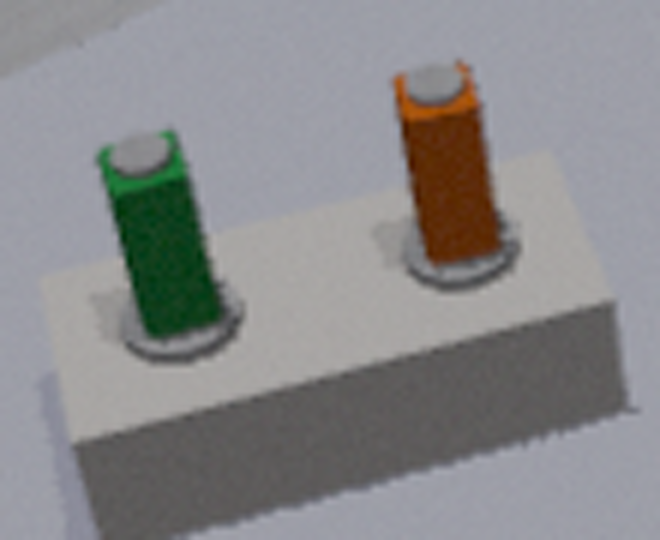

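Request:
send_rows:
  deltas:
    - {"travel": [-0.2,1.2,10],"turn": 0,"grip": 1}
    - {"travel": [-0.2,1.2,25],"turn": 0,"grip": 1}
    - {"travel": [-0.2,1.2,42],"turn": 0,"grip": 1}
    - {"travel": [-0.2,1.2,55],"turn": 0,"grip": 1}
    - {"travel": [-0.2,1.2,60],"turn": 0,"grip": 1}
    - {"travel": [-0.2,1.2,60],"turn": 0,"grip": 1}
    - {"travel": [-0.2,1.2,60],"turn": 0,"grip": 0.4}
    - {"travel": [-0.2,1.2,60],"turn": 0,"grip": 0.32}
    - {"travel": [-0.2,1.2,60],"turn": 0,"grip": 0.26}
    - {"travel": [-0.2,1.2,60],"turn": 0,"grip": 0.2}
    - {"travel": [-0.2,1.2,60],"turn": 0,"grip": 0}
    - {"travel": [-0.2,1.2,60],"turn": 0,"grip": 0}
    - {"travel": [-0.2,1.2,60],"turn": 0,"grip": 0}
    - {"travel": [-0.2,1.2,60],"turn": 0,"grip": 0}
  squeeze: 60

```text
t: 4.82
tcp_pos: [551.7, -135.4, 71.7]
tool_rot: [0.978, -0.21, 0.0, 0.0]
wrist_force: [-1.8, -0.2, 6.3]
gripper_width: 23.4
```

```bash
python3 - <<'E'
from h import *
s,im,d,C=look("wrist","w3")
for k in ('t','tcp_pos','tool_rot','wrist_force','wrist_torque','gripper_width'): print(k,np.round(s[k],3))
E
```

```text
t 4.825
tcp_pos [ 551.742 -135.363   71.675]
tool_rot [ 0.978 -0.21   0.     0.   ]
wrist_force [-1.781 -0.174  6.257]
wrist_torque [0.076 0.254 0.046]
gripper_width 23.4
```

View pics/w3.png

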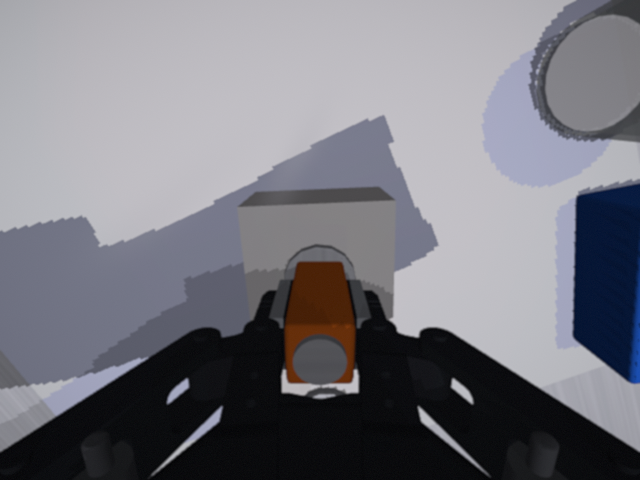

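Request:
send_rows:
  deltas:
    - {"travel": [0,0,-2],"turn": 0,"grip": 0}
    - {"travel": [0,0,-8],"turn": 0,"grip": 0}
    - {"travel": [0,0,-18],"turn": 0,"grip": 0}
    - {"travel": [0,0,-32],"turn": 0,"grip": 0}
    - {"travel": [0,0,-50],"turn": 0,"grip": 0}
    - {"travel": [0,0,-70],"turn": 0,"grip": 0}
    - {"travel": [0,0,-90],"turn": 0,"grip": 0}
    - {"travel": [0,0,-110],"turn": 0,"grip": 0}
    - {"travel": [0,0,-120],"turn": 0,"grip": 0}
    - {"travel": [0,0,-120],"turn": 0,"grip": 0}
    - {"travel": [0,0,-120],"turn": 0,"grip": 0}

```text
t: 6.25
tcp_pos: [551.1, -135.3, 190.7]
tool_rot: [0.978, -0.21, -0.001, 0.0]
wrist_force: [-0.2, -0.2, -3.3]
gripper_width: 23.3
```

```bash
python3 - <<'E'
from h import *
s,im,d,C=look("wrist","w4")
for k in ('t','tcp_pos','tool_rot','wrist_force','wrist_torque','gripper_width'): print(k,np.round(s[k],3))
s,im2,d,C=look("scene","s4")
cv2.imwrite("pics/s4c.png",cv2.resize(im2[150:320,140:360],None,fx=3.5,fy=3.5,interpolation=cv2.INTER_CUBIC))
E
```

```text
t 6.25
tcp_pos [ 551.111 -135.31   190.7  ]
tool_rot [ 0.978 -0.21  -0.001  0.   ]
wrist_force [-0.151 -0.182 -3.313]
wrist_torque [ 0.008 -0.014 -0.013]
gripper_width 23.347
```

View pics/w4.png

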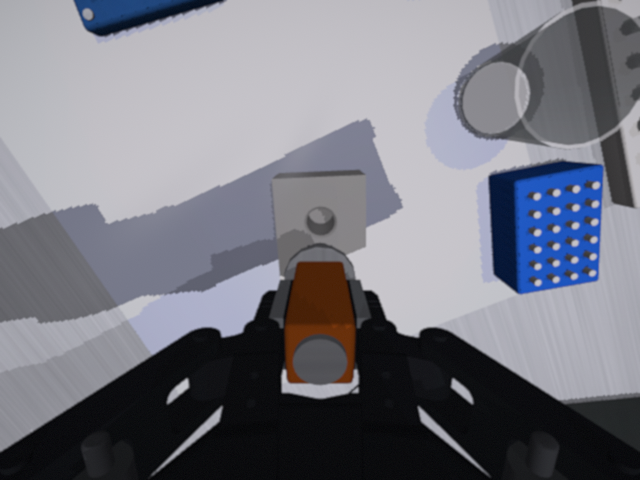

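View pics/s4c.png

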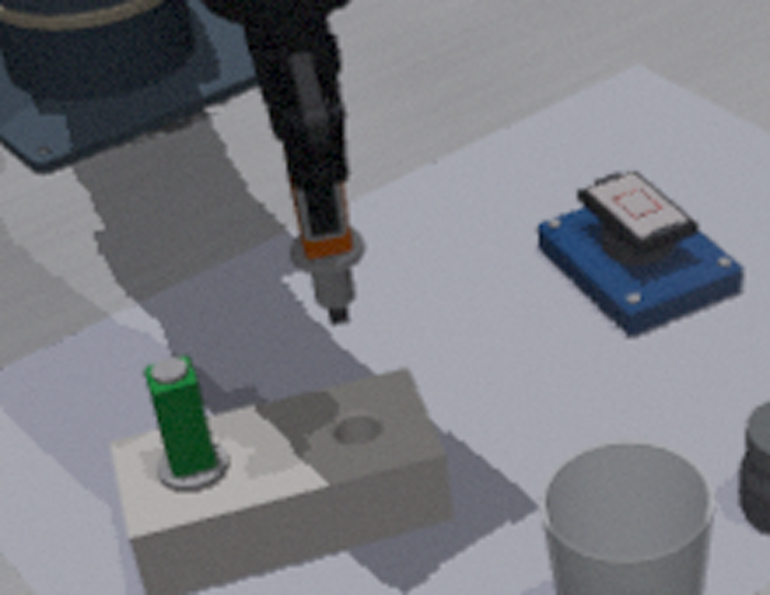

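The wrist view shows the punch held straight with the empty socket at (320,219). The scene view shows the punch hanging vertical and the red frame on the tag. Next I move to a spot beside the stand to look at the frame.

Request:
send_rows:
  deltas:
    - {"travel": [-7,-8,0],"turn": 0,"grip": 0}
    - {"travel": [-24,-28,0],"turn": -0.05,"grip": 0}
    - {"travel": [-47,-55,0],"turn": -0.1,"grip": 0}
    - {"travel": [-70,-82,0],"turn": -0.15,"grip": 0}
    - {"travel": [-93,-109,5],"turn": -0.2,"grip": 0}
    - {"travel": [-114,-133,11],"turn": -0.24,"grip": 0}
    - {"travel": [-128,-149,17],"turn": -0.24,"grip": 0}
    - {"travel": [-134,-156,20],"turn": -0.24,"grip": 0}
    - {"travel": [-134,-156,20],"turn": -0.24,"grip": 0}
    - {"travel": [-134,-156,20],"turn": -0.24,"grip": 0}

```text
t: 7.6
tcp_pos: [493.6, 61.3, 171.5]
tool_rot: [0.996, -0.092, 0.0, 0.0]
wrist_force: [-1.3, 0.2, -3.4]
gripper_width: 23.1
```

```bash
python3 - <<'E'
from h import *
s,im,d,C=look("wrist","w5")
for k in ('t','tcp_pos','tool_rot','wrist_force','wrist_torque','gripper_width'): print(k,np.round(s[k],4))
E
```

```text
t 7.6
tcp_pos [493.6358  61.2619 171.4561]
tool_rot [ 9.958e-01 -9.170e-02  1.000e-04  2.000e-04]
wrist_force [-1.3065  0.1875 -3.4413]
wrist_torque [-0.0345 -0.0041 -0.031 ]
gripper_width 23.123
```

View pics/w5.png

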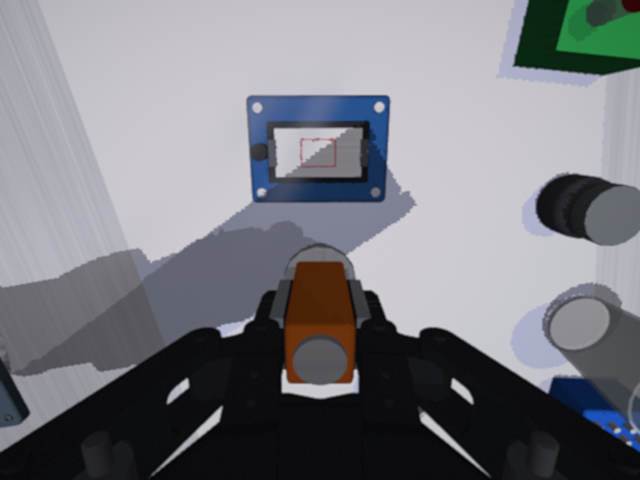

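```bash
python3 - <<'E'
from h import *
im,d,C=load("w5"); s=env.sense(); Rt=R.from_quat(s['tool_rot']).as_matrix()
W=cloud(C,d)
# tag height by depth, table check
tag=W[145:165,285:355].reshape(-1,3); print("tag z",np.nanmedian(tag[:,2]),"table",np.nanmedian(W[20:60,150:230,2]))
b,g,r=[im[...,i].astype(int) for i in range(3)]
m=((r-g>25)&(r-b>25)).astype(np.uint8);m[:125]=0;m[180:]=0;m[:,:285]=0;m[:,350:]=0
ys,xs=np.where(m);print(xs.min(),xs.max(),ys.min(),ys.max())
pts=np.c_[xs,ys].astype(np.float32); rr=cv2.minAreaRect(pts);print(rr)
for z in (52,56,60,64,68):
    q=ray(C,cv2.boxPoints(rr),z); c=q.mean(0)
    print(z,c.round(2),"side",[np.linalg.norm(q[i]-q[(i+1)%4]).round(1) for i in range(2)],"tool",(Rt.T@(c-s['tcp_pos'])).round(2))
# stand yaw by blue base contour at z=22
hsv=cv2.cvtColor(im,cv2.COLOR_BGR2HSV)
mb=cv2.inRange(hsv,(100,120,30),(125,255,255));mb[:80]=0;mb[230:]=0;mb[:,:220]=0;mb[:,410:]=0
cs=max(cv2.findContours(mb,0,1)[0],key=cv2.contourArea)
w=ray(C,cs[:,0],22); wt=((w-s['tcp_pos'])@Rt)[:,:2].astype(np.float32)
rb=cv2.minAreaRect(wt);print("base in tool frame",rb, "world c",Rt[:2,:2]@rb[0]+s['tcp_pos'][:2])
cv2.imwrite("pics/w5c.png",cv2.resize(im[90:210,240:400],None,fx=5,fy=5,interpolation=cv2.INTER_CUBIC))
cv2.imwrite("pics/w5d.png",cv2.resize(im[240:400,260:380],None,fx=4,fy=4,interpolation=cv2.INTER_CUBIC))
E
```

```text
tag z 55.52820003976569 table 1.5550928190002082
300 336 138 166
((318.0, 152.0), (36.0, 28.0), 0.0)
52 [502.33 122.51  52.  ] side [np.float64(21.0), np.float64(27.5)] tool [ -2.75 -62.02 119.41]
56 [502.38 122.66  56.  ] side [np.float64(20.6), np.float64(27.1)] tool [ -2.73 -62.18 115.41]
60 [502.43 122.82  60.  ] side [np.float64(20.3), np.float64(26.6)] tool [ -2.71 -62.34 111.41]
64 [502.48 122.97  64.  ] side [np.float64(20.0), np.float64(26.2)] tool [ -2.69 -62.5  107.41]
68 [502.53 123.13  68.  ] side [np.float64(19.7), np.float64(25.8)] tool [ -2.67 -62.66 103.41]
base in tool frame ((14.169273376464844, -61.981937408447266), (87.16668701171875, 82.93717193603516), 89.76923370361328) world c [518.93156042 119.41430196]
```

View pics/w5c.png

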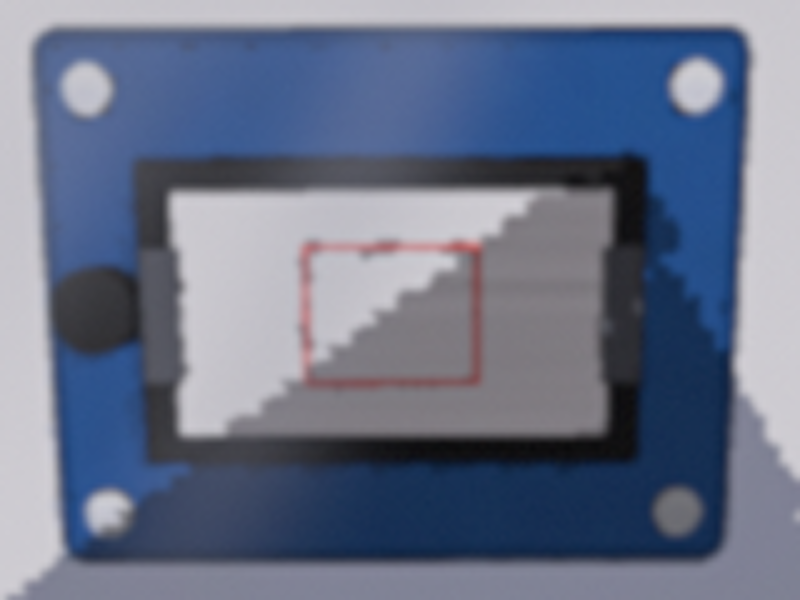

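View pics/w5d.png

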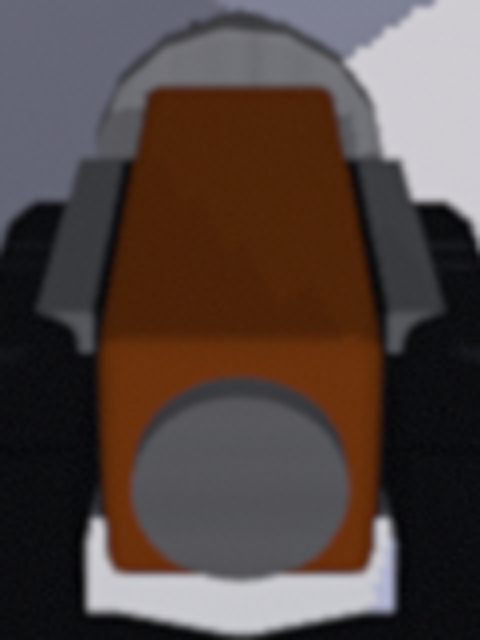

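```bash
python3 - <<'E'
from h import *
im,d,C=load("w5"); s=env.sense(); Rt=R.from_quat(s['tool_rot']).as_matrix()
f=lambda p,z:(Rt.T@(ray(C,p,s['tcp_pos'][2]-z)[0]-s['tcp_pos'])).round(2)
print("cap",f((319.9,361.2),-46.3))
print("collar front",f((260+240/4-.4,240+20/4-.4),15.7), f((260+240/4-.4,240+30/4-.4),15.7))
print("collar sides",f((260+98/4-.4,240+130/4),15.7),f((260+380/4-.4,240+130/4),15.7))
im4,d4,C4=load("w4"); cv2.imwrite("pics/w4c.png",cv2.resize(im4[190:250,280:360],None,fx=8,fy=8,interpolation=cv2.INTER_CUBIC))
# scene/top view of stand frame
t=cv2.imread("pics/top0.png");cv2.imwrite("pics/top0d.png",cv2.resize(t[265:325,240:300],None,fx=9,fy=9,interpolation=cv2.INTER_CUBIC))
E
```

```text
cap [ -1.23   1.66 -46.3 ]
collar front [ -1.4  -20.71  15.69] [ -1.4  -19.37  15.69]
collar sides [-19.86  -5.43  15.69] [16.82 -5.46 15.7 ]
```

View pics/w4c.png

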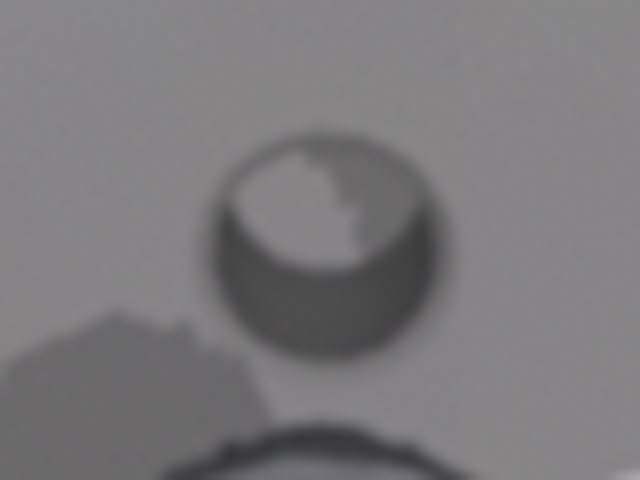

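View pics/top0d.png

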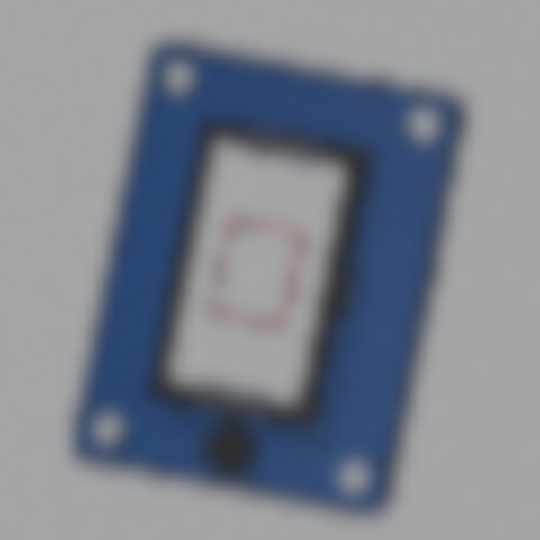

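```bash
python3 - <<'E'
from h import *
s=env.sense(); Rt=R.from_quat(s['tool_rot']).as_matrix();C=cam("top")
cap=ray(C,(374.9,274.2),118)[0]
g=np.array([551.7,-135.4])
for z in (54,58,62):
    fr=ray(C,(268.2,294.55),z)[0]
    tgt=g+fr[:2]-cap[:2]
    print(z,cap,fr,"target TCP",tgt,"tool delta",(Rt.T@np.r_[tgt-s['tcp_pos'][:2],0]).round(2))
print("wrist tgt",s['tcp_pos']+Rt@[-1.2,-62.8,0])
# scene triang of frame & cap
t=cv2.imread("pics/scene0.png");cv2.imwrite("pics/scene0d.png",cv2.resize(t[190:250,285:365],None,fx=9,fy=9,interpolation=cv2.INTER_CUBIC))
E
```

```text
54 [ 552.37360581 -134.5198871   118.        ] [504.46321682 121.90420195  54.        ] target TCP [503.78961101 121.02408904] tool delta [-1.010e+00 -6.079e+01 -2.000e-02]
58 [ 552.37360581 -134.5198871   118.        ] [504.31484174 121.55410315  58.        ] target TCP [503.64123593 120.67399025] tool delta [-1.090e+00 -6.042e+01 -2.000e-02]
62 [ 552.37360581 -134.5198871   118.        ] [504.16646666 121.20400436  62.        ] target TCP [503.49286085 120.32389145] tool delta [-1.180e+00 -6.005e+01 -2.000e-02]
wrist tgt [503.97178386 123.03215388 171.41395904]
```

View pics/scene0d.png

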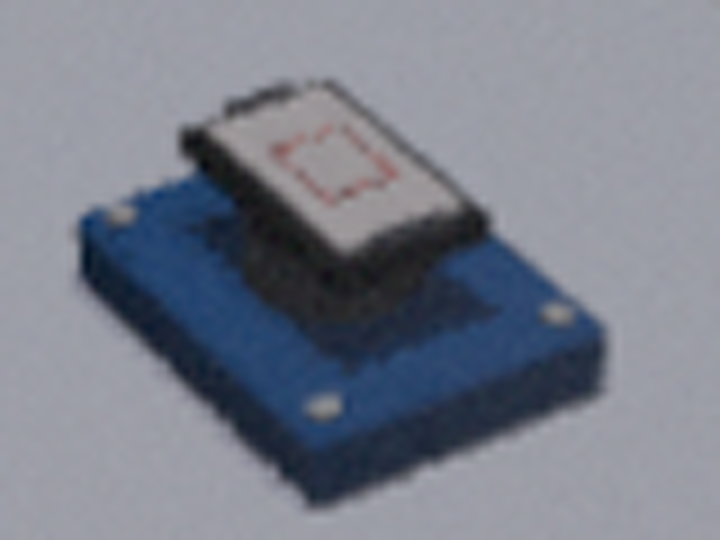

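Request:
send_rows:
  deltas:
    - {"travel": [0,-6,0],"turn": 0,"grip": 0}
    - {"travel": [-0.5,-20,4],"turn": 0,"grip": 0}
    - {"travel": [-1.1,-37,12],"turn": 0,"grip": 0}
    - {"travel": [-1.1,-52,22],"turn": 0,"grip": 0}
    - {"travel": [-1.1,-60,30],"turn": 0,"grip": 0}
    - {"travel": [-1.1,-61.6,34],"turn": 0,"grip": 0}
    - {"travel": [-1.1,-61.6,34],"turn": 0,"grip": 0}
    - {"travel": [-1.1,-61.6,34],"turn": 0,"grip": 0}
    - {"travel": [-1.1,-61.6,34],"turn": 0,"grip": 0}

```text
t: 8.78
tcp_pos: [503.7, 122.3, 137.6]
tool_rot: [0.996, -0.092, 0.0, -0.0]
wrist_force: [0.1, 0.6, -3.1]
gripper_width: 23.4
```

```bash
python3 - <<'E'
from h import *
s,im2,d,C=look("scene","s6")
for k in ('t','tcp_pos','tool_rot','wrist_force','wrist_torque','gripper_width'): print(k,np.round(s[k],4))
cv2.imwrite("pics/s6c.png",cv2.resize(im2[150:250,270:370],None,fx=6,fy=6,interpolation=cv2.INTER_CUBIC))
s,im2,d,C=look("wrist","w6")
E
```

```text
t 8.775
tcp_pos [503.7137 122.3113 137.5964]
tool_rot [ 9.958e-01 -9.170e-02  2.000e-04 -0.000e+00]
wrist_force [ 0.0661  0.6272 -3.1313]
wrist_torque [-0.0032  0.036   0.0248]
gripper_width 23.4134
```

View pics/s6c.png

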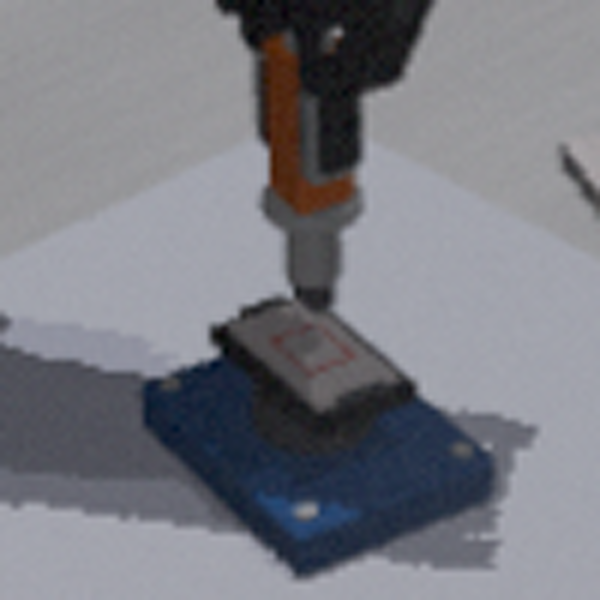

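View pics/w6.png

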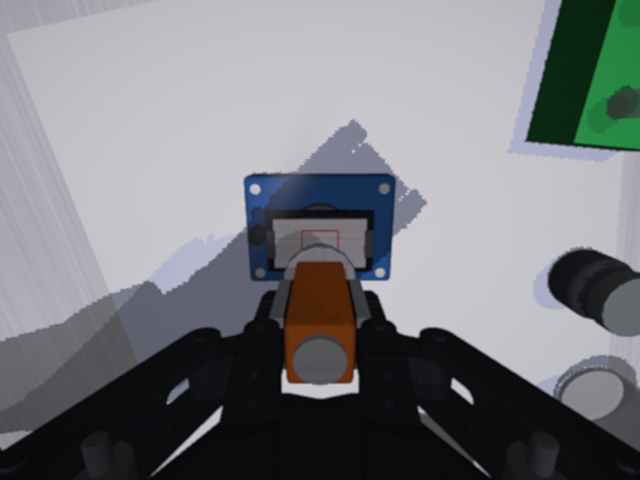

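```bash
python3 - <<'E'
from h import *
C=cam("scene");s=env.sense();Rt=R.from_quat(s['tool_rot']).as_matrix();print(C[2])
px=lambda a,b:(270+a/6-.42,150+b/6-.42)
fr=ray(C,px(314,348),55)[0]; fr2=ray(C,px(314,348),60)[0]
die=ray(C,px(314,304),76)[0]; col=ray(C,px(312,200),119)[0]
for n,v in (("frame55",fr),("frame60",fr2),("die",die)): print(n,v.round(1),"tool",(Rt.T@(v-s['tcp_pos'])).round(2))
im,d,_=load("s6");W=cloud(C,d);print("tag z scene",W[205:212,318:326,2].round(1)) 
vd=(fr-C[2])[:2];vd/=np.linalg.norm(vd);lat=np.array([-vd[1],vd[0]]);print("view dir",vd,"lateral err",lat@(die-fr)[:2],lat@(die-fr2)[:2],"lat in tool",Rt[:2,:2].T@lat)
E
```

```text
[1175.12687322 -481.32381483  671.33693046]
frame55 [504.6 124.2  55. ] tool [ 0.61 -1.91 82.52]
frame60 [510.1 119.3  60. ] tool [ 6.86  1.93 77.52]
die [506.1 123.4  76. ] tool [ 2.19 -1.35 61.52]
tag z scene [[54.6 53.9 54.4 52.1 54.7 55.7 54.1 52.6]
 [54.3 54.8 54.7 55.  52.8 54.7 54.5 54.4]
 [55.1 55.  57.2 52.3 56.1 55.7 53.8 51.9]
 [53.6 51.7 54.8 54.  54.2 52.3 54.2 55.4]
 [53.4 54.  52.8 54.2 53.  54.4 53.9 55.5]
 [53.6 55.9 53.2 55.  54.5 52.5 52.6 55.3]
 [52.5 52.2 54.4 55.3 52.8 54.8 54.3 57.3]]
view dir [-0.74214311  0.67024145] lateral err -0.3493900314954584 -0.34939003149547015 lat in tool [-0.52360186  0.85196304]
```

The die and the frame agree within about 0.4 mm across the scene view, and the depth images put the tag top at about 54.5 mm. Now I go down by feel.

Request:
send_rows:
  deltas:
    - {"travel": [0,0,4],"turn": 0,"grip": 0}
    - {"travel": [0,0,9],"turn": 0,"grip": 0}
    - {"travel": [0,0,13],"turn": 0,"grip": 0}
    - {"travel": [0,0,15],"turn": 0,"grip": 0}
    - {"travel": [0,0,16],"turn": 0,"grip": 0}
    - {"travel": [0,0,16],"turn": 0,"grip": 0}

```text
t: 9.62
tcp_pos: [503.6, 122.7, 121.3]
tool_rot: [0.996, -0.091, -0.0, -0.0]
wrist_force: [-0.4, 0.1, -2.3]
gripper_width: 23.5
```

Request:
send_rows:
  deltas:
    - {"travel": [0,0,0.7],"turn": 0,"grip": 0}
    - {"travel": [0,0,1.5],"turn": 0,"grip": 0}
    - {"travel": [0,0,1.5],"turn": 0,"grip": 0}

```text
t: 10.0
tcp_pos: [503.5, 122.7, 119.8]
tool_rot: [0.996, -0.091, -0.0, -0.0]
wrist_force: [0.7, 0.5, -2.6]
gripper_width: 23.2
```

Request:
send_rows:
  deltas:
    - {"travel": [0,0,0.7],"turn": 0,"grip": 0}
    - {"travel": [0,0,1.5],"turn": 0,"grip": 0}
    - {"travel": [0,0,1.5],"turn": 0,"grip": 0}

```text
t: 10.38
tcp_pos: [503.5, 122.7, 118.2]
tool_rot: [0.996, -0.091, -0.0, 0.0]
wrist_force: [-0.7, -0.0, -3.1]
gripper_width: 23.6
```

```bash
python3 - <<'E'
from h import *
s,im2,d,C=look("scene","s7")
for k in ('t','tcp_pos','wrist_force','wrist_torque'): print(k,np.round(s[k],3))
cv2.imwrite("pics/s7c.png",cv2.resize(im2[170:240,280:360],None,fx=8,fy=8,interpolation=cv2.INTER_CUBIC))
E
```

```text
t 10.375
tcp_pos [503.505 122.681 118.245]
wrist_force [-0.681 -0.027 -3.058]
wrist_torque [-0.005  0.003  0.02 ]
```

View pics/s7c.png

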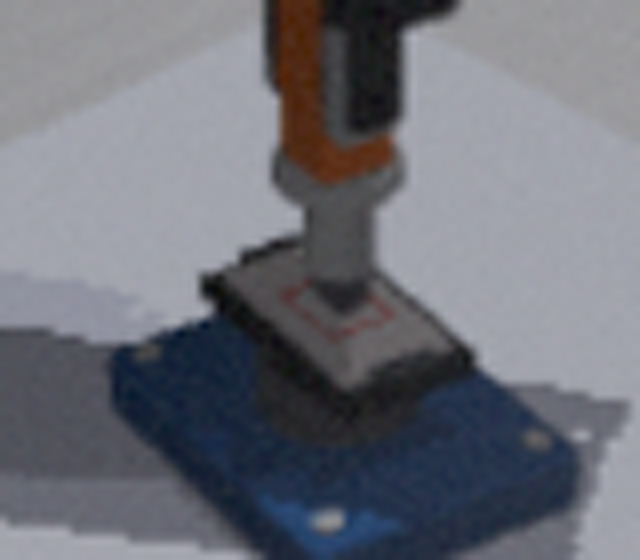

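```bash
python3 - <<'E'
from h import *
im=cv2.imread("pics/s7.png");im0=cv2.imread("pics/scene0.png")
f=lambda i:cv2.resize(i[198:218,308:336],None,fx=14,fy=14,interpolation=cv2.INTER_NEAREST)
o=np.hstack([f(im),f(im0)]);o=cv2.convertScaleAbs(o,alpha=1.5);cv2.imwrite("pics/s7z.png",o)
E
```

```text
(no output)
```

View pics/s7z.png

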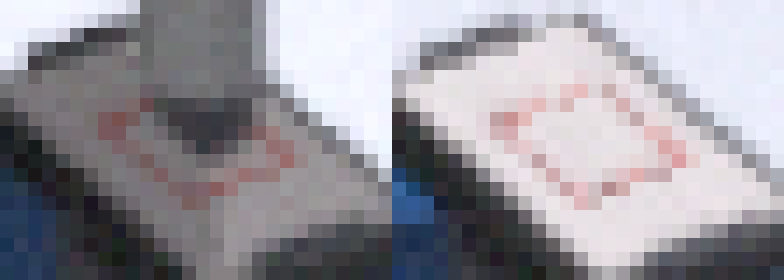

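Request:
send_rows:
  deltas:
    - {"travel": [0,0,0.5],"turn": 0,"grip": 0}
    - {"travel": [0,0,1],"turn": 0,"grip": 0}
    - {"travel": [0,0,1],"turn": 0,"grip": 0}

```text
t: 10.8
tcp_pos: [503.5, 122.7, 117.3]
tool_rot: [0.996, -0.091, -0.0, 0.0]
wrist_force: [0.1, 0.4, -2.5]
gripper_width: 23.2
```

Request:
send_rows:
  deltas:
    - {"travel": [0,0,0.5],"turn": 0,"grip": 0}
    - {"travel": [0,0,1],"turn": 0,"grip": 0}
    - {"travel": [0,0,1],"turn": 0,"grip": 0}

```text
t: 11.18
tcp_pos: [503.5, 122.7, 116.3]
tool_rot: [0.996, -0.091, -0.0, 0.0]
wrist_force: [-0.0, 0.1, -2.9]
gripper_width: 23.3
```

Request:
send_rows:
  deltas:
    - {"travel": [0,0,0.5],"turn": 0,"grip": 0}
    - {"travel": [0,0,1],"turn": 0,"grip": 0}
    - {"travel": [0,0,1],"turn": 0,"grip": 0}

```text
t: 11.55
tcp_pos: [503.7, 122.7, 115.4]
tool_rot: [0.996, -0.091, 0.0, -0.0]
wrist_force: [-0.3, -0.1, -0.5]
gripper_width: 23.2
```

Request:
send_rows:
  deltas:
    - {"travel": [0,0,0.5],"turn": 0,"grip": 0}
    - {"travel": [0,0,0.8],"turn": 0,"grip": 0}
    - {"travel": [0,0,0.8],"turn": 0,"grip": 0}

```text
t: 11.92
tcp_pos: [503.7, 122.7, 114.6]
tool_rot: [0.996, -0.091, 0.0, -0.0]
wrist_force: [0.2, -0.5, 1.6]
gripper_width: 23.1
```

```bash
python3 - <<'E'
from h import *
s,im,d,C=look("scene","s8")
for k in ('t','tcp_pos','wrist_force','wrist_torque'): print(k,np.round(s[k],3))
f=lambda i:cv2.resize(i[198:218,308:336],None,fx=28,fy=28,interpolation=cv2.INTER_NEAREST)
cv2.imwrite("pics/s8z.png",cv2.convertScaleAbs(f(im),alpha=1.8))
E
```

```text
t 11.925
tcp_pos [503.67  122.747 114.613]
wrist_force [ 0.231 -0.545  1.617]
wrist_torque [0.018 0.021 0.017]
```

View pics/s8z.png

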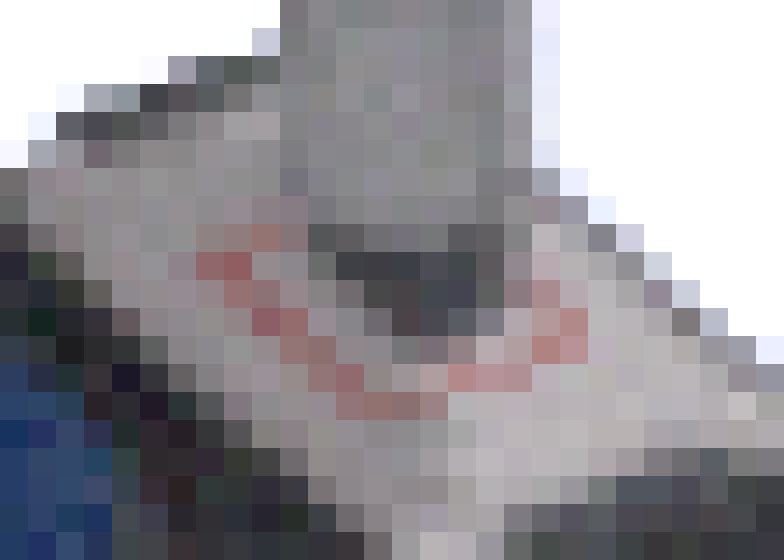

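```bash
python3 - <<'E'
from h import *
C=cam("scene");s=env.sense();Rt=R.from_quat(s['tool_rot']).as_matrix()
z=s['tcp_pos'][2]-61.7
f=lambda a,b:(Rt.T@(ray(C,(308+a-.5,198+b-.5),z)[0]-s['tcp_pos']))[:2].round(2)
for n,p in dict(left=(7.9,9.4),right=(20.6,12.2),bottom=(13.9,14.6),die=(14.6,12.5),die2=(14.6,12.9)).items(): print(n,f(*p))
# fit lines of red pixels
im,d,_=load("s8");b,g,r=[im[198:218,308:336,i].astype(float) for i in range(3)]
e=r-(g+b)/2; ys,xs=np.where(e>12)
for x,y in zip(xs,ys): print((x,y),e[y,x].round(),f(x+.5,y+.5))
E
```

```text
left [-12.55   7.71]
right [ 13.08 -10.34]
bottom [12.68  7.38]
die [6.52 1.62]
die2 [7.87 2.47]
(np.int64(9), np.int64(8)) 18.0 [-13.63   2.73]
(np.int64(7), np.int64(9)) 20.0 [-12.72   8.69]
(np.int64(8), np.int64(9)) 26.0 [-11.44   6.78]
(np.int64(8), np.int64(10)) 20.0 [-8.    8.91]
(np.int64(9), np.int64(10)) 14.0 [-6.73  7.01]
(np.int64(19), np.int64(10)) 16.0 [  5.96 -11.96]
(np.int64(9), np.int64(11)) 24.0 [-3.31  9.13]
(np.int64(10), np.int64(11)) 22.0 [-2.05  7.24]
(np.int64(19), np.int64(11)) 14.0 [ 9.34 -9.78]
(np.int64(20), np.int64(11)) 23.0 [ 10.6  -11.67]
(np.int64(10), np.int64(12)) 17.0 [1.35 9.36]
(np.int64(11), np.int64(12)) 16.0 [2.61 7.47]
(np.int64(19), np.int64(12)) 25.0 [12.7  -7.62]
(np.int64(20), np.int64(12)) 20.0 [13.96 -9.5 ]
(np.int64(11), np.int64(13)) 16.0 [5.98 9.58]
(np.int64(12), np.int64(13)) 20.0 [7.24 7.7 ]
(np.int64(16), np.int64(13)) 24.0 [12.27  0.17]
(np.int64(17), np.int64(13)) 18.0 [13.52 -1.71]
(np.int64(18), np.int64(13)) 16.0 [14.78 -3.59]
(np.int64(12), np.int64(14)) 15.0 [10.59  9.8 ]
(np.int64(13), np.int64(14)) 18.0 [11.84  7.92]
(np.int64(14), np.int64(14)) 14.0 [13.09  6.05]
(np.int64(15), np.int64(14)) 12.0 [14.35  4.17]
```

Contact came at TCP z of about 116, and the contact force is now about 4.6 N. The die lies inside the frame within about 1.5 mm of centre. I'll press on to 12 N here.

Request:
send_rows:
  deltas:
    - {"travel": [0,0,0.6],"turn": 0,"grip": 0}
    - {"travel": [0,0,1.2],"turn": 0,"grip": 0}
    - {"travel": [0,0,1.8],"turn": 0,"grip": 0}
    - {"travel": [0,0,2.2],"turn": 0,"grip": 0}
    - {"travel": [0,0,2.2],"turn": 0,"grip": 0}

```text
t: 12.6
tcp_pos: [503.9, 122.8, 112.7]
tool_rot: [0.996, -0.091, 0.0, -0.0]
wrist_force: [-0.9, -0.2, 7.6]
gripper_width: 23.4
```

Request:
send_rows:
  deltas:
    - {"travel": [0,0,0.4],"turn": 0,"grip": 0}
    - {"travel": [0,0,0.4],"turn": 0,"grip": 0}
    - {"travel": [0,0,0.4],"turn": 0,"grip": 0}
    - {"travel": [0,0,0.4],"turn": 0,"grip": 0}

```text
t: 13.1
tcp_pos: [503.9, 122.9, 112.4]
tool_rot: [0.996, -0.091, 0.0, -0.0]
wrist_force: [-0.8, -0.0, 7.9]
gripper_width: 23.6
```

Request:
send_rows:
  deltas:
    - {"travel": [0,0,0],"turn": 0,"grip": 0}
    - {"travel": [0,0,0],"turn": 0,"grip": 0}
    - {"travel": [0,0,0],"turn": 0,"grip": 0}
    - {"travel": [0,0,0],"turn": 0,"grip": 0}
    - {"travel": [0,0,0],"turn": 0,"grip": 0}
    - {"travel": [0,0,0],"turn": 0,"grip": 0}

```text
t: 13.85
tcp_pos: [503.9, 122.9, 112.4]
tool_rot: [0.996, -0.091, 0.0, -0.0]
wrist_force: [-0.5, -0.7, 8.1]
gripper_width: 23.3
```

Request:
send_rows:
  deltas:
    - {"travel": [0,0,0],"turn": 0,"grip": 0}
    - {"travel": [0,0,0],"turn": 0,"grip": 0}
    - {"travel": [0,0,0],"turn": 0,"grip": 0}
    - {"travel": [0,0,0],"turn": 0,"grip": 0}

```text
t: 14.35
tcp_pos: [503.9, 122.9, 112.4]
tool_rot: [0.996, -0.091, 0.0, -0.0]
wrist_force: [-0.9, -0.6, 7.6]
gripper_width: 23.6
```

```bash
python3 - <<'E'
from h import *
s,im,d,C=look("scene","s9")
for k in ('t','tcp_pos','wrist_force','wrist_torque'): print(k,np.round(s[k],3))
cv2.imwrite("pics/s9c.png",cv2.resize(im[170:240,280:360],None,fx=8,fy=8,interpolation=cv2.INTER_CUBIC))
E
```

```text
t 14.35
tcp_pos [503.937 122.877 112.361]
wrist_force [-0.86  -0.601  7.613]
wrist_torque [-0.041  0.209 -0.04 ]
```

View pics/s9c.png

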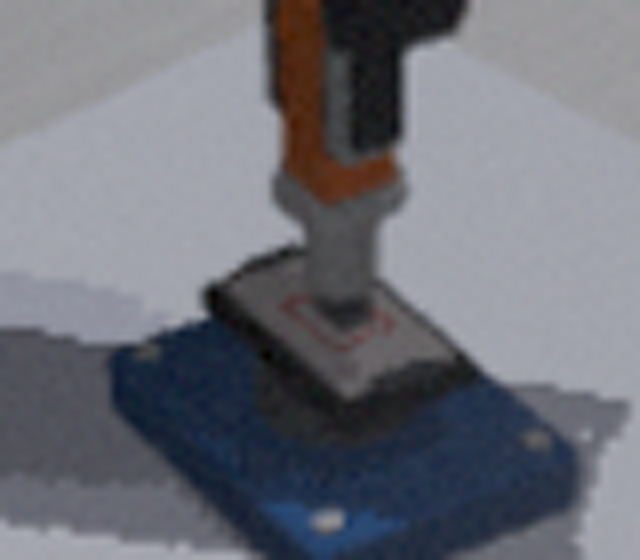

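Contact force is about 11 N. I go in slightly further to reach 12 N and hold there.

Request:
send_rows:
  deltas:
    - {"travel": [0,0,0.4],"turn": 0,"grip": 0}
    - {"travel": [0,0,0.4],"turn": 0,"grip": 0}
    - {"travel": [0,0,0.4],"turn": 0,"grip": 0}
    - {"travel": [0,0,0.4],"turn": 0,"grip": 0}
    - {"travel": [0,0,0.4],"turn": 0,"grip": 0}

```text
t: 15.02
tcp_pos: [504.0, 122.9, 112.0]
tool_rot: [0.996, -0.091, 0.001, -0.0]
wrist_force: [-0.8, 0.2, 9.3]
gripper_width: 23.4
```

Request:
send_rows:
  deltas:
    - {"travel": [0,0,0],"turn": 0,"grip": 0}
    - {"travel": [0,0,0],"turn": 0,"grip": 0}
    - {"travel": [0,0,0],"turn": 0,"grip": 0}
    - {"travel": [0,0,0],"turn": 0,"grip": 0}
    - {"travel": [0,0,0],"turn": 0,"grip": 0}

```text
t: 15.65
tcp_pos: [504.0, 122.9, 112.0]
tool_rot: [0.996, -0.091, 0.001, -0.0]
wrist_force: [-1.6, -0.6, 9.7]
gripper_width: 23.2
```

Request:
send_rows:
  deltas:
    - {"travel": [0,0,0],"turn": 0,"grip": 0}
    - {"travel": [0,0,0],"turn": 0,"grip": 0}
    - {"travel": [0,0,0],"turn": 0,"grip": 0}
    - {"travel": [0,0,0],"turn": 0,"grip": 0}
    - {"travel": [0,0,0],"turn": 0,"grip": 0}

```text
t: 16.27
tcp_pos: [504.0, 122.9, 112.0]
tool_rot: [0.996, -0.091, 0.001, -0.0]
wrist_force: [-1.1, -0.9, 8.4]
gripper_width: 23.4
```

Request:
send_rows:
  deltas:
    - {"travel": [0,0,-0.7],"turn": 0,"grip": 0}
    - {"travel": [0,0,-1.6],"turn": 0,"grip": 0}
    - {"travel": [0,0,-2.6],"turn": 0,"grip": 0}
    - {"travel": [0,0,-3.6],"turn": 0,"grip": 0}
    - {"travel": [0,0,-5],"turn": 0,"grip": 0}
    - {"travel": [0,0,-8],"turn": 0,"grip": 0}
    - {"travel": [0,0,-14],"turn": 0,"grip": 0}
    - {"travel": [0,0,-24],"turn": 0,"grip": 0}
    - {"travel": [0,0,-38],"turn": 0,"grip": 0}
    - {"travel": [0,0,-54],"turn": 0,"grip": 0}
    - {"travel": [0,0,-70],"turn": 0,"grip": 0}
    - {"travel": [0,0,-78],"turn": 0,"grip": 0}
    - {"travel": [0,0,-78],"turn": 0,"grip": 0}
    - {"travel": [0,0,-78],"turn": 0,"grip": 0}

```text
t: 18.02
tcp_pos: [503.3, 122.5, 189.1]
tool_rot: [0.996, -0.091, -0.0, 0.0]
wrist_force: [0.1, 0.5, -3.4]
gripper_width: 23.5
```

```bash
python3 - <<'E'
from h import *
s,im,d,C=look("wrist","w10")
for k in ('t','tcp_pos','tool_rot','wrist_force','wrist_torque'): print(k,np.round(s[k],4))
s,im2,d,C=look("scene","s10")
cv2.imwrite("pics/s10c.png",cv2.resize(im2[130:240,260:380],None,fx=5,fy=5,interpolation=cv2.INTER_CUBIC))
Rt=R.from_quat(s['tool_rot']).as_matrix(); t=np.array([551.4,-135.4]);print("tool delta to rack",Rt.T@np.r_[t-s['tcp_pos'][:2],0])
E
```

```text
t 18.025
tcp_pos [503.2815 122.5494 189.1491]
tool_rot [ 9.958e-01 -9.140e-02 -3.000e-04  1.000e-04]
wrist_force [ 0.055   0.5173 -3.3538]
wrist_torque [-0.003  -0.008   0.0076]
tool delta to rack [9.43128356e+01 2.44864467e+02 2.80311732e-02]
```

View pics/w10.png

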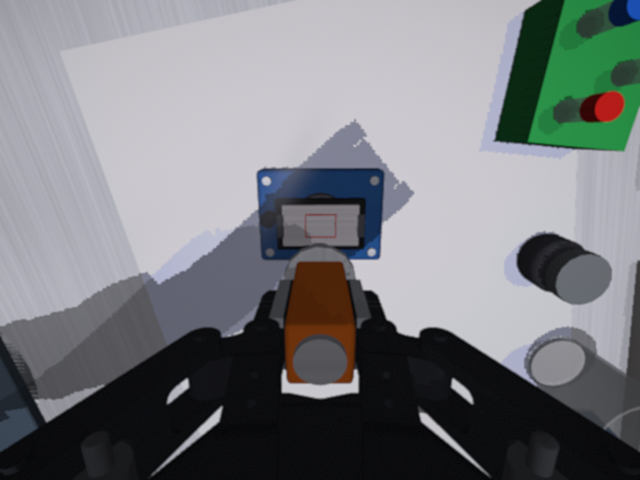

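View pics/s10c.png

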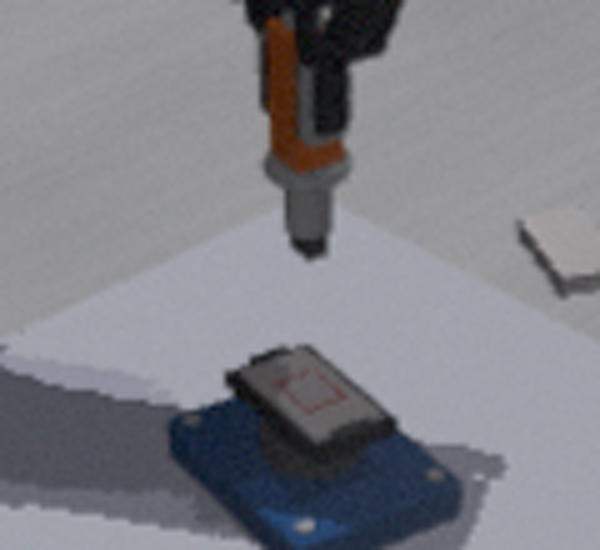

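```bash
python3 - <<'E'
from h import *
im,d,C=load("w4"); tcp=np.array([551.111,-135.31,190.7]);Rt=C[1]@env.camera_info("wrist")["tool_from_camera"][:3,:3].T
print("hole tool",Rt.T@(ray(C,(280+326/8-.44,190+246/8-.44),50)[0]-tcp))
im,d,C=load("w10"); s=env.sense();Rt=R.from_quat(s['tool_rot']).as_matrix()
b,g,r=[im[...,i].astype(int) for i in range(3)]
m=((r-g>20)&(r-b>20)).astype(np.uint8);m[:200]=0;m[245:]=0;m[:,:290]=0;m[:,350:]=0
ys,xs=np.where(m);rr=cv2.minAreaRect(np.c_[xs,ys].astype(np.float32));print(rr)
print("frame tool",Rt.T@(ray(C,rr[0],54.4)[0]-s['tcp_pos']))
E
```

```text
hole tool [ -0.71837097  -2.20408223 140.69982689]
((320.5, 225.5), (23.0, 31.0), 90.0)
frame tool [ -0.52904559   0.70014471 134.57636237]
```

Request:
send_rows:
  deltas:
    - {"travel": [4,11,0],"turn": 0,"grip": 0}
    - {"travel": [13,33,0],"turn": 0.02,"grip": 0}
    - {"travel": [25,64,0],"turn": 0.07,"grip": 0}
    - {"travel": [38,98,0],"turn": 0.12,"grip": 0}
    - {"travel": [51,132,0],"turn": 0.17,"grip": 0}
    - {"travel": [64,166,0],"turn": 0.21,"grip": 0}
    - {"travel": [77,199,0],"turn": 0.24,"grip": 0}
    - {"travel": [87,225,0],"turn": 0.24,"grip": 0}
    - {"travel": [93,241,0],"turn": 0.24,"grip": 0}
    - {"travel": [94.3,245,0],"turn": 0.24,"grip": 0}
    - {"travel": [94.3,245,0],"turn": 0.24,"grip": 0}
    - {"travel": [94.3,245,0],"turn": 0.24,"grip": 0}

```text
t: 19.62
tcp_pos: [551.7, -134.0, 189.6]
tool_rot: [0.978, -0.209, -0.0, -0.0]
wrist_force: [0.8, -0.2, -3.0]
gripper_width: 23.5
```

```bash
python3 - <<'E'
from h import *
s,im,d,C=look("wrist","w11")
for k in ('t','tcp_pos','tool_rot','wrist_force'): print(k,np.round(s[k],4))
cv2.imwrite("pics/w11c.png",cv2.resize(im[160:300,260:380],None,fx=5,fy=5,interpolation=cv2.INTER_CUBIC))
E
```

```text
t 19.625
tcp_pos [ 551.6832 -134.0375  189.5677]
tool_rot [ 9.779e-01 -2.091e-01 -1.000e-04 -3.000e-04]
wrist_force [ 0.7962 -0.2012 -3.0088]
```

View pics/w11c.png

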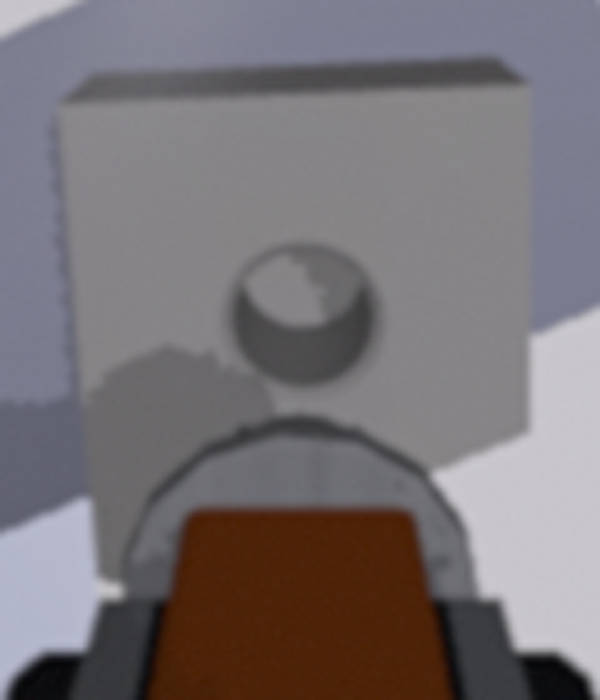

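```bash
python3 - <<'E'
from h import *
im,d,C=load("w11"); s=env.sense();Rt=R.from_quat(s['tool_rot']).as_matrix()
print("hole tool",Rt.T@(ray(C,(320.4,222.4),50)[0]-s['tcp_pos']))
# top0: cap vs hole relation; scene s4/s6: hole (empty) -> world
for t in ("s6","s9","s10"):
    im2,_,C2=load(t)
im2,_,C2=load("s6"); cv2.imwrite("pics/s6r.png",cv2.resize(im2[240:310,215:275],None,fx=9,fy=8,interpolation=cv2.INTER_CUBIC))
E
```

```text
hole tool [ -0.69872811  -0.69561157 139.56774577]
```

Request:
send_rows:
  deltas:
    - {"travel": [0,0,8],"turn": 0,"grip": 0}
    - {"travel": [0,0,25],"turn": 0,"grip": 0}
    - {"travel": [0,0,45],"turn": 0,"grip": 0}
    - {"travel": [0,0,60],"turn": 0,"grip": 0}
    - {"travel": [0,0,66],"turn": 0,"grip": 0}
    - {"travel": [0,0,66],"turn": 0,"grip": 0}
    - {"travel": [0,0,66],"turn": 0,"grip": 0}

```text
t: 20.55
tcp_pos: [552.1, -135.4, 124.1]
tool_rot: [0.978, -0.21, 0.001, -0.0]
wrist_force: [0.3, 0.0, -2.6]
gripper_width: 23.5
```

```bash
python3 - <<'E'
from h import *
s,im,d,C=look("scene","s12")
for k in ('t','tcp_pos','tool_rot','wrist_force'): print(k,np.round(s[k],4))
cv2.imwrite("pics/s12c.png",cv2.resize(im[230:310,200:280],None,fx=7,fy=7,interpolation=cv2.INTER_CUBIC))
i6=load("s6")[0]
f=lambda i:cv2.resize(i[255:285,230:260],None,fx=13,fy=13,interpolation=cv2.INTER_NEAREST)
cv2.imwrite("pics/s12z.png",cv2.convertScaleAbs(np.hstack([f(im),f(i6)]),alpha=1.4))
E
```

```text
t 20.55
tcp_pos [ 552.1192 -135.3808  124.071 ]
tool_rot [ 9.777e-01 -2.099e-01  5.000e-04 -0.000e+00]
wrist_force [ 0.3346  0.0243 -2.5975]
```

View pics/s12c.png

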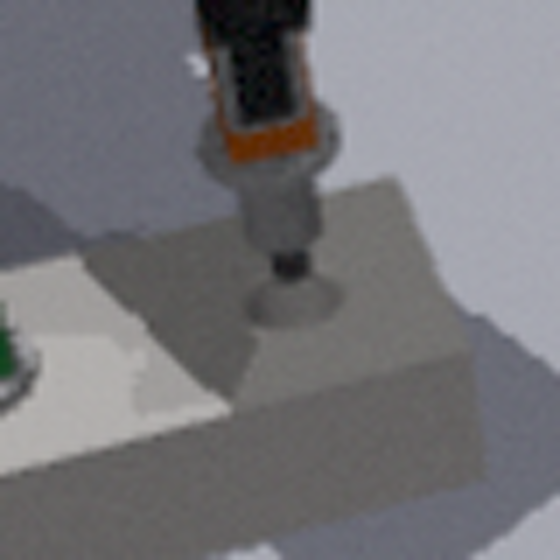

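View pics/s12z.png

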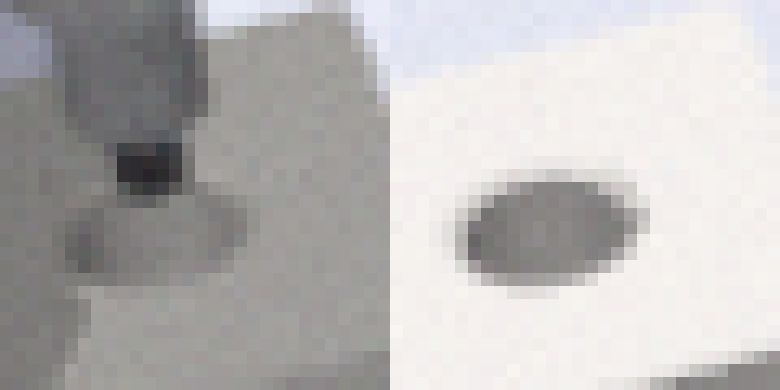

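```bash
python3 - <<'E'
from h import *
C=cam("scene");s=env.sense();Rt=R.from_quat(s['tool_rot']).as_matrix();K,A,o=C
pr=lambda P:(lambda v:(v/v[2])[:2])(K@(A.T@(np.array(P)-o)))
f=lambda a,b,z:(Rt.T@(ray(C,(230+a-.5,255+b-.5),z)[0]-s['tcp_pos']))[:2].round(2)
off=np.array([230-.5,255-.5])
ax=lambda x,y,zt:pr(s['tcp_pos']+Rt@[x,y,zt])-off
print("pred die corners",[ax(x,y,61.7).round(1) for x in(-8,8) for y in (-5,5)])
print("pred die centre",ax(0,0,61.7),"shank bottom c",ax(0,0,47.7),"L/R",)
# shank silhouette extents predicted at its bottom
an=np.linspace(0,2*np.pi,60);e=np.array([ax(10.5*np.cos(t),10.5*np.sin(t),47.7) for t in an]);print("shank bottom ell",e.min(0),e.max(0))
print("hole world/tool",ray(C,off+[12.3,17.8],50),f(12.3,17.8,50))
for p in ((11.4,15.2),(11.4,14.9)): print("die lowest",f(*p,62.4))
E
```

```text
pred die corners [array([11.8, 10. ]), array([ 6.7, 11.1]), array([13.5, 15.1]), array([ 8.3, 16.3])]
pred die centre [10.07983779 13.10457889] shank bottom c [9.16749107 7.58907197] L/R
shank bottom ell [3.62081491 4.02221417] [14.70760757 11.2212425 ]
hole world/tool [[ 553.83265179 -133.27284246   50.        ]] [ 0.59 -2.68]
die lowest [ 6.81 -1.25]
die lowest [ 5.96 -1.41]
```

Both cameras put the socket centre about 1.2 mm toward −tool y of the punch axis. I correct by that amount and lower gently.

Request:
send_rows:
  deltas:
    - {"travel": [0.3,-1.2,0],"turn": 0,"grip": 0}
    - {"travel": [0.3,-1.2,2],"turn": 0,"grip": 0}
    - {"travel": [0.3,-1.2,5],"turn": 0,"grip": 0}
    - {"travel": [0.3,-1.2,8],"turn": 0,"grip": 0}
    - {"travel": [0.3,-1.2,11],"turn": 0,"grip": 0}
    - {"travel": [0.3,-1.2,14],"turn": 0,"grip": 0}
    - {"travel": [0.3,-1.2,16],"turn": 0,"grip": 0}
    - {"travel": [0.3,-1.2,16],"turn": 0,"grip": 0}

```text
t: 21.6
tcp_pos: [552.4, -134.4, 107.3]
tool_rot: [0.978, -0.21, -0.0, -0.0]
wrist_force: [0.7, -0.8, -2.4]
gripper_width: 23.5
```

Request:
send_rows:
  deltas:
    - {"travel": [0,0,3],"turn": 0,"grip": 0}
    - {"travel": [0,0,6],"turn": 0,"grip": 0}
    - {"travel": [0,0,8],"turn": 0,"grip": 0}
    - {"travel": [0,0,9.5],"turn": 0,"grip": 0}
    - {"travel": [0,0,11],"turn": 0,"grip": 0}
    - {"travel": [0,0,12],"turn": 0,"grip": 0}
    - {"travel": [0,0,12],"turn": 0,"grip": 0}

```text
t: 22.48
tcp_pos: [552.4, -134.4, 95.4]
tool_rot: [0.978, -0.21, -0.0, -0.0]
wrist_force: [-0.3, 0.2, -2.8]
gripper_width: 23.8
```

No contact, and the shank is in. The remaining distance is about 23.7 mm (seated at a TCP z of about 71.7).

Request:
send_rows:
  deltas:
    - {"travel": [0,0,3],"turn": 0,"grip": 0}
    - {"travel": [0,0,7],"turn": 0,"grip": 0}
    - {"travel": [0,0,11],"turn": 0,"grip": 0}
    - {"travel": [0,0,15],"turn": 0,"grip": 0}
    - {"travel": [0,0,18.5],"turn": 0,"grip": 0}
    - {"travel": [0,0,20.5],"turn": 0,"grip": 0}
    - {"travel": [0,0,21],"turn": 0,"grip": 0}
    - {"travel": [0,0,21],"turn": 0,"grip": 0}

```text
t: 23.48
tcp_pos: [552.5, -134.4, 74.6]
tool_rot: [0.978, -0.21, 0.0, -0.0]
wrist_force: [-0.1, -1.1, -2.9]
gripper_width: 23.1
```

Request:
send_rows:
  deltas:
    - {"travel": [0,0,0.7],"turn": 0,"grip": 0}
    - {"travel": [0,0,1.3],"turn": 0,"grip": 0}
    - {"travel": [0,0,1.3],"turn": 0,"grip": 0}

```text
t: 23.85
tcp_pos: [552.4, -134.4, 73.2]
tool_rot: [0.978, -0.21, -0.0, -0.0]
wrist_force: [0.0, -0.7, -2.7]
gripper_width: 23.1
```

Request:
send_rows:
  deltas:
    - {"travel": [0,0,0.4],"turn": 0,"grip": 0}
    - {"travel": [0,0,0.8],"turn": 0,"grip": 0}
    - {"travel": [0,0,0.8],"turn": 0,"grip": 0}

```text
t: 24.22
tcp_pos: [552.4, -134.4, 72.4]
tool_rot: [0.978, -0.21, -0.0, -0.0]
wrist_force: [0.2, -0.0, -2.3]
gripper_width: 23.2
```

Request:
send_rows:
  deltas:
    - {"travel": [0,0,0.3],"turn": 0,"grip": 0}
    - {"travel": [0,0,0.5],"turn": 0,"grip": 0}
    - {"travel": [0,0,0.5],"turn": 0,"grip": 0}

```text
t: 24.6
tcp_pos: [552.4, -134.4, 71.9]
tool_rot: [0.978, -0.21, -0.0, -0.0]
wrist_force: [-0.2, 0.4, -3.3]
gripper_width: 23.2
```

Request:
send_rows:
  deltas:
    - {"travel": [0,0,0.3],"turn": 0,"grip": 0}
    - {"travel": [0,0,0.4],"turn": 0,"grip": 0}
    - {"travel": [0,0,0.4],"turn": 0,"grip": 0}

```text
t: 24.98
tcp_pos: [552.5, -134.4, 71.7]
tool_rot: [0.978, -0.21, 0.0, 0.0]
wrist_force: [-1.3, 0.4, 2.1]
gripper_width: 23.3
```

Seated, with contact at 71.7. I ease the squeeze and open.

Request:
send_rows:
  deltas:
    - {"travel": [0,0,0],"turn": 0,"grip": 0}
    - {"travel": [0,0,0],"turn": 0,"grip": 0.32}
    - {"travel": [0,0,0],"turn": 0,"grip": 0.4}
    - {"travel": [0,0,0],"turn": 0,"grip": 0.6}
    - {"travel": [0,0,0],"turn": 0,"grip": 0.8}
    - {"travel": [0,0,0],"turn": 0,"grip": 1}
    - {"travel": [0,0,0],"turn": 0,"grip": 1}
    - {"travel": [0,0,0],"turn": 0,"grip": 1}
    - {"travel": [0,0,0],"turn": 0,"grip": 1}
  squeeze: 20

```text
t: 26.1
tcp_pos: [552.5, -134.4, 71.5]
tool_rot: [0.978, -0.21, 0.0, -0.0]
wrist_force: [0.2, -0.1, 1.0]
gripper_width: 85.8
```

```bash
python3 - <<'E'
from h import *
s,im,d,C=look("wrist","w13")
for k in ('t','tcp_pos','wrist_force','gripper_width'): print(k,np.round(s[k],4))
E
```

```text
t 26.1
tcp_pos [ 552.4519 -134.3957   71.5064]
wrist_force [ 0.2155 -0.0986  1.038 ]
gripper_width 85.7598
```

View pics/w13.png

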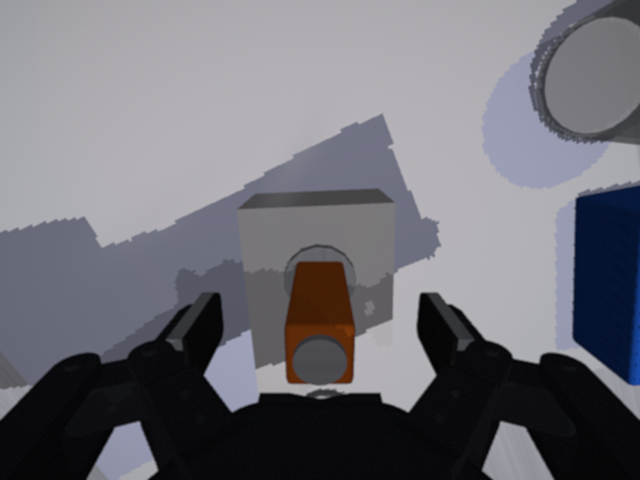

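The wrist view shows the jaws clear of the punch on both sides and the collar resting on the rack, with the cap at (320,360). I retreat straight up.

Request:
send_rows:
  deltas:
    - {"travel": [0,0,-4],"turn": 0,"grip": 1}
    - {"travel": [0,0,-14],"turn": 0,"grip": 1}
    - {"travel": [0,0,-30],"turn": 0,"grip": 1}
    - {"travel": [0,0,-50],"turn": 0,"grip": 1}
    - {"travel": [0,0,-75],"turn": 0,"grip": 1}
    - {"travel": [0,0,-100],"turn": 0,"grip": 1}
    - {"travel": [0,0,-125],"turn": 0,"grip": 1}
    - {"travel": [0,0,-145],"turn": 0,"grip": 1}
    - {"travel": [0,0,-155],"turn": 0,"grip": 1}
    - {"travel": [0,0,-155],"turn": 0,"grip": 1}
    - {"travel": [0,0,-155],"turn": 0,"grip": 1}

```text
t: 27.52
tcp_pos: [552.0, -134.4, 225.9]
tool_rot: [0.978, -0.21, -0.001, 0.0]
wrist_force: [-0.2, 0.4, 0.2]
gripper_width: 85.3
```

```bash
python3 - <<'E'
from h import *
s,im,d,C=look("wrist","w14")
for k in ('t','tcp_pos','wrist_force','gripper_width'): print(k,np.round(s[k],4))
s,im2,d,C=look("scene","s14"); 
i0=cv2.imread("pics/scene0.png")
f=lambda i:cv2.resize(i[230:320,165:275],None,fx=3.5,fy=3.5,interpolation=cv2.INTER_CUBIC)
cv2.imwrite("pics/s14c.png",np.hstack([f(im2),f(i0)]))
cv2.imwrite("pics/w14c.png",im[130:400,200:440])
E
```

```text
t 27.525
tcp_pos [ 551.976  -134.3809  225.8823]
wrist_force [-0.1949  0.3636  0.168 ]
gripper_width 85.3049
```

View pics/s14c.png

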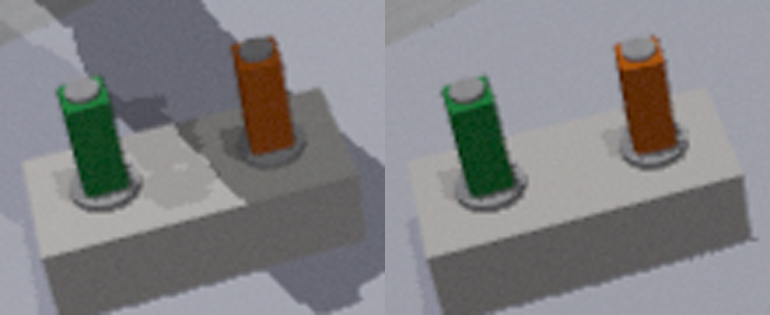

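View pics/s14.png

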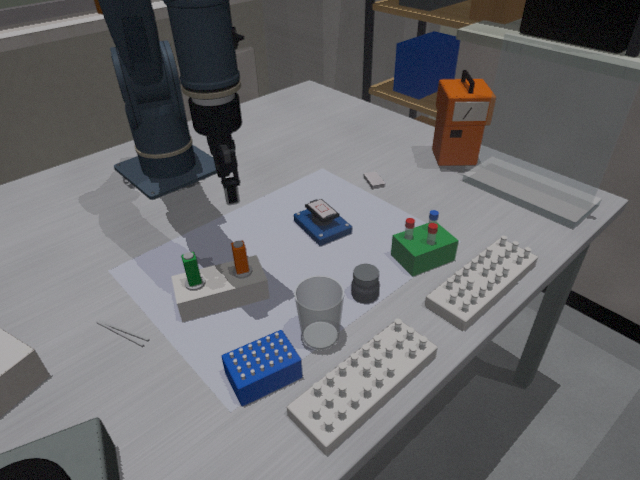

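View pics/w14c.png

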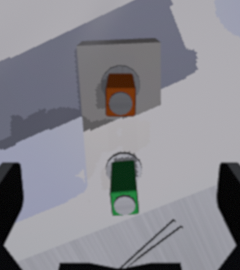

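The orange punch stands upright and fully seated, matching the starting picture, and the gripper is clear. Everything else is unmoved.

```bash
python3 -c "
from workcell import env
print(env.job_done())"
```

```text
the job is handed in; nothing more can be done
None
```

The marking job is done and handed in at about 27.5 s. I took the orange punch from its rack, pressed its die inside the red frame, lifted it straight off, put it back in its socket and let go.

- **Press:** The die touched at a TCP height of about 116 mm, which puts the tag top about 54 mm above the table. I held about 11 N for 1.25 s, then about 12 N for 1.8 s. No reading taken at the end of a move was above about 13 N. These figures take the punch's own weight as about 3 N.
- **Return:** No side force showed while lowering the punch into the socket. It seated at the same height it was picked from, with about 5 N of contact.
- **Last check:** The final pictures show the punch upright with its collar on the rack, as at the start. The gripper was clear, the wrist force was about zero, and nothing else looked moved.

**Disagreements:** The cameras differed by 1 to 2.5 mm on where the frame lies. The scene camera put the die about 1 to 1.5 mm off the frame's centre, while the wrist camera put it within about 1 mm; the clearance is 4.5 mm on each side. The press itself left no mark I could see in the pictures. The TCP shifted sideways by about 0.5 mm under load, but I did not measure the nest's own sideways shift.

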